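# Find the cross-beam under the sample changer's cover and stand the bottle on it

## Task

Somewhere under the springy black slatted cover of the sample changer runs one hidden cross-beam. First feel for it with the fingertips, pressing gently along the cover until it turns stiff, and only then take the white square bottle and set it down gently, upright, wholly on the cover and squarely over the beam, so that the cover does not sag or tilt under it; let it go there. Never press on the changer with more than 25 N, and leave the other glassware and dishes where they are.

Things in the scene. Friction and masses are not known exactly. Their poses are not given: they have to be found in the camera images.
- changer: Sample changer, cream box 280 (x) x 420 (y) x 110 mm high, fixed. Origin: centre of its underside, on the bench; x points away from the robot at yaw 0, y along its length, z up. On top a flush cream frame surrounds the black slatted cover; behind the cover (x +30 to +140 mm) is a fixed black deck with white dishes and, at its rear edge, a clear strip on posts, 33 mm above the deck.
- cover_mid (a point): Middle of the black cover, on its top face, 110 mm above the bench; axes as the changer's. The cover is 150 mm in x by 336 mm in y: 24 slats, 14 mm wide, lying along x, each springing straight down on its own by up to 12 mm. Two closed fingertips sink about 1 mm per newton, the bottle 3 to 5 mm, away from the beam.
- cover_left (a point): Middle of the cover's left (+y) end, on its top face, 168 mm from cover_mid; axes as the changer's.
- cover_right (a point): Middle of the cover's right (-y) end, on its top face, 168 mm from cover_mid. The hidden beam cannot be seen: 30 mm wide in y, it runs along x under the cover's whole depth and touches the slats from below; its middle lies at most 110 mm from cover_mid, to either side along y. Over it the cover gives only about 0.2 mm per newton, and the bottle sinks about 1 mm.
- bottle: White square plastic reagent bottle, full, about 0.8 kg, with a blue band and a blue screw cap: body 60 x 60 mm, 92 mm high, cap 42 mm across, 128 mm high in all. Origin: centre of its flat underside; x and y are square to its sides, z up. Starts standing on the bench to the left or right of the changer.
- beaker: Glass beaker 68 mm across, 85 mm high, standing on the bench on the side of the changer away from the bottle; origin at the centre of its underside. Leave alone.
- jar: Small amber jar 52 mm across, 70 mm high, standing on the bench beside the changer's left end; origin at the centre of its underside. Leave alone.
- dish: Loose white sample dish 84 mm across, 14 mm high, on the black deck behind the cover; origin at the centre of its underside. Leave alone.

How it is judged (in metres and radians):
On the way, in this order (a step that is already met when the one before it is completed fails the run):
1. the cover is pressed with the fingers (over 2 N) while the bottle still stands where it was (contact force between the fingers and changer above 2 N and distance of bottle from where it was at the start of the episode below 0.01 m), for 0.2 s.
2. the bottle is lifted clear, higher than the cover (height (world z) of bottle above 0.112 m and contact force between bottle and changer below 0.1 N), for 0.1 s.
At the end, for the whole second after the job is handed in: the bottle stands at rest and released on the slatted cover (its middle within 45 mm across and 135 mm along of the cover's middle), upright within 0.025 rad, and its underside has sunk less than 2.0 mm below the cover's resting surface (z of bottle in the frame of cover_mid between -0.002 and 0.003 m and x of bottle in the frame of cover_mid between -0.045 and 0.045 m and y of bottle in the frame of cover_mid between -0.135 and 0.135 m and angle between bottle's own z axis and vertical below 0.025 rad and linear speed of bottle below 0.02 m/s and contact force between bottle and changer above 4 N); the robot touches nothing.
It fails at once if the cover or changer is pressed with more than 25 N by the fingers (contact force between the fingers and changer above 25 N).
It fails at once if the bottle is pressed or dropped on the changer with more than 25 N (contact force between bottle and changer above 25 N).
It fails at once if the gripper's body or arm leans on the changer with more than 25 N (contact force between the arm and changer above 25 N).
It fails at once if the beaker, jar or dish is moved more than 20 mm (distance of any of beaker, jar, dish from where it was at the start of the episode above 0.02 m).
It also fails if it takes over 72 s, if anything falls off the work surface, if the arm or the gripper's body presses on something with over 40 N, if the wrist force passes 120 N, or if a joint passes its speed limit or range.

## Robot

A 6-joint arm with a two-finger parallel gripper is mounted at the origin on the work surface. World frame = base frame: x ahead of the robot, y to its left, z up, the work surface at z = 0. Lengths are in m, angles in degrees, forces in N, time in s.
With the tool pointing down it reaches from about 0.4 to 0.825 m from the base axis. Payload 7 kg.
Tool frame: the origin (TCP) lies at the centre of the arm's flange, where the gripper is bolted on; the fingertips stand 178 mm ahead of it and the grasp point (between the pads) lies 159 mm ahead of it (r.tips_ahead is the z of the fingertips in the tool frame, in m); z points along the fingers, y is the line along which they close (so a half turn about z gives the same grasp; the last joint's range is limited). The gripper opens to 88 mm and grips with 3 to 60 N. Pads are 19 mm wide; open, the fingers measure 130 mm over their backs; the gripper's body (78 mm by 193 mm) begins 47 mm behind the grasp point.
Start: joints at [-58.722, 20.546, 0.682, 0, -70.136, -16.507], TCP at [0.172, -0.653, 0.405] pointing down, gripper open.
Joint ranges: [-176.03, 176.03], [-82.01, 121.73], [-58.28, 71.71], [-173.87, 95.51], [-174.79, -0.11], [-173.66, 173.66]. Speed limits (degrees/s): [136.94, 136.94, 172.46, 180, 180, 180].

## Interface

Orientations are given as [roll, pitch, yaw] about the fixed x, y, z axes, in that order (R = Rz(yaw) Ry(pitch) Rx(roll)).
In Python, from plant import r gives the robot as it stands. The module is installed in compiled form; this text tells all that it offers.
- The arm moves only by the shell command python3 -m pendant 'ROWS' [FORCE]. ROWS is JSON, a list that holds one entry, the list of rows, each a list of 7 numbers: the shift along the tool's x, y, z in m, then the turn, a rotation vector about the tool's x, y, z in degrees, then the gripper command: -1 is shut, 1 is fully open, values between are in proportion. A call has 1 to 5 rows; each row is the pose to reach, as a shift and turn from the pose commanded when the call began, along the tool's axes at that moment; what a row does not reach only later rows make up. A row lasts 1/10 s, in which the tool goes at most 50 mm and 8.59 degrees, less where a joint would pass 70% of its speed; a pose out of reach is approached as far as the arm can. A call with a gripper value outside its range is refused whole. The fingers move at their own pace and stop on an object; FORCE is the grip in N (left out, the last holds). Time passes only in rows, so rows that repeat a pose let the fingers close. It gives the time, the measured TCP pose, the force, the opening and the grip force at its end, in the units of the state.
- r.get_state(): the state, without advancing time (a new reading comes with each control period).
- r.capture(name): name is "scene" or "top" or "wrist"; returns the picture (400x640x3 uint8, red, green, blue); there is no depth.
- r.camera_params(name): a dict with "fx", "fy", "cx", "cy" (pixels), "R" (3x3) and "t" (3): a world point X has camera coordinates R X + t. Camera axes: x right, y down, z forward; pixel columns grow to the right and rows downward; lengths in m; the calibration is good to about 2 mm. A picture is of the moment at which its call begins: read the wrist's pose just before it. camera_params takes no time and is no camera call; for the wrist camera it gives the pose at the moment of the call.
- r.close_job(): hands the job in; it is judged then, once.
The state is a dict: "time_s": time; "joints": joint angles; "qd": joint speeds; "joint_torque": joint torques, N m; "tcp_pos": TCP position; "eef_rot": TCP orientation; "contact_force": force on the tool from outside, world axes, zero at the start; "moment": the same for the moment, N m; "gripper_width": finger opening in m; "gripper_force": force on a finger pad.
Only numpy, scipy, OpenCV 4.12 (cv2) and the standard library are available. Lean on these libraries where they do the work, as an engineer would, in place of code of your own. Each camera call takes 0.05 s, during which the arm holds its last target. There are 200 camera calls.

## Working session

There is one attempt and no reset: what is moved stays moved. The work goes in short steps, Python scripts to look and compute and a shell command to move; the robot and the scene stay as the last step left them, time stands still between calls to the robot, and variables do not carry over. Pictures are saved under pics/ and viewed, at most 10 in all, crops included, and the job is handed in when it is done.

```bash
mkdir -p pics
python3 - <<'E'
from plant import r
import cv2,numpy as np
s=r.get_state();print(s)
for n in("scene","top"):
    im=r.capture(n);cv2.imwrite(f"pics/{n}0.png",im[:,:,::-1]);p=r.camera_params(n);print(n,{k:np.round(v,4).tolist() for k,v in p.items()})
E
```

```text
{'time_s': 0.0, 'joints': array([-5.87232917e+01,  2.05899884e+01,  6.32897108e-01, -2.01759984e-02,
       -7.01358066e+01, -1.65046348e+01]), 'qd': array([-0.16355393, -0.03657881, -0.05539362,  0.00814382, -0.15436593,
       -0.00880346]), 'joint_torque': array([-1.02944472e-03, -5.82719135e+01,  2.93062520e+01,  6.99750960e+00,
        7.18108247e-03, -1.74042757e-04]), 'tcp_pos': array([ 0.17202589, -0.65249919,  0.40373194]), 'eef_rot': array([ 1.79905541e+02, -8.20893531e-03, -1.65234791e+02]), 'contact_force': array([0.90146573, 0.10464531, 0.15902998]), 'moment': array([-0.00346366, -0.03641251,  0.04631574]), 'gripper_force': 0.0, 'gripper_width': 0.08753625423393414}
scene {'fx': 493.4995, 'fy': 493.4995, 'cx': 319.416, 'cy': 206.094, 'R': [[0.1146, 0.9934, 0.0042], [0.6122, -0.0672, -0.7879], [-0.7824, 0.0928, -0.6158]], 't': [-0.0827, -0.2795, 1.665]}
top {'fx': 360.8338, 'fy': 360.8338, 'cx': 322.4424, 'cy': 199.2482, 'R': [[0.0204, -0.9998, 0.0003], [-0.9801, -0.0201, -0.1977], [0.1976, 0.0037, -0.9803]], 't': [0.0133, 0.5872, 0.9874]}
```

View pics/top0.png

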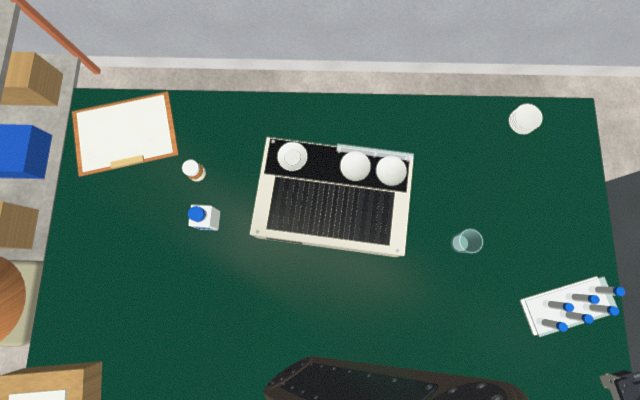

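View pics/scene0.png

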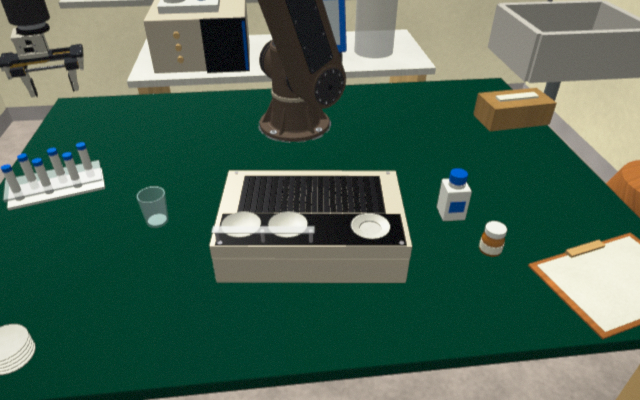

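The top view shows the changer with its top-face corners near (268,138), (413,153), (405,255), (251,236). The bottle is at (203,217), with its cap at (196,214). The jar is at (193,170) and the beaker at (467,241). Next I'll measure these on their planes.

```bash
cat > h.py <<'E'
import cv2,numpy as np
from plant import r
def cast(p,uv,z):
    uv=np.atleast_2d(np.asarray(uv,float)); R=np.array(p["R"]);t=np.array(p["t"])
    d=np.c_[(uv[:,0]-p["cx"])/p["fx"],(uv[:,1]-p["cy"])/p["fy"],np.ones(len(uv))]@R
    c=-R.T@t
    return c+d*((z-c[2])/d[:,2])[:,None]
def comps(m,amin=20):
    cs,_=cv2.findContours(m.astype(np.uint8)*255,cv2.RETR_EXTERNAL,cv2.CHAIN_APPROX_NONE)
    return [c[:,0,:] for c in cs if cv2.contourArea(c)>amin]
def rect(P):
    return cv2.minAreaRect((P[:,:2]*1000).astype(np.float32))
E
python3 - <<'E'
from h import *
im=cv2.imread("pics/top0.png");p=r.camera_params("top");hsv=cv2.cvtColor(im,cv2.COLOR_BGR2HSV)
h,s,v=[hsv[...,i].astype(int) for i in range(3)]
roi=np.zeros(im.shape[:2],bool);roi[125:265,240:425]=1
grn=(h>60)&(h<95)&(s>100)
for c in comps(roi&~grn,2000): print("changer px",c.min(0),c.max(0),rect(cast(p,c,.11)))
dark=roi&(v<75)&~grn
dm=cv2.morphologyEx(dark.astype(np.uint8),cv2.MORPH_CLOSE,np.ones((3,3)))
for c in comps(dm,200): print("dark",c.min(0),c.max(0),rect(cast(p,c,.11)))
rb=np.zeros_like(roi);rb[195:240,180:228]=1
for c in comps(rb&(h>100)&(h<125)&(s>150),20): print("cap",c.min(0),c.max(0),rect(cast(p,c,.128)))
for c in comps(rb&~grn,100): print("bottle",c.min(0),c.max(0),rect(cast(p,c,.092)),rect(cast(p,c,.0)))
a=cv2.resize(im[195:240,175:235],None,fx=8,fy=8,interpolation=2);b=cv2.resize(im[130:262,245:420],None,fx=3,fy=3,interpolation=2)
o=np.zeros((760,530,3),np.uint8);o[:360,:480]=a;o[362:758,:525]=b;cv2.imwrite("pics/crop.png",cv2.resize(o,None,fx=.78,fy=.78))
E
```

```text
changer px [240 136] [413 264] ((561.5320434570312, 15.632232666015625), (464.7940673828125, 362.9783935546875), 85.24272918701172)
dark [265 139] [406 243] ((601.933837890625, -4.1888427734375), (395.6613464355469, 253.45703125), 83.26410675048828)
cap [188 206] [204 220] ((527.9851684570312, 363.27081298828125), (38.78904342651367, 42.882686614990234), 4.881892681121826)
bottle [187 203] [220 231] ((523.4382934570312, 354.8046875), (94.2601089477539, 74.54393768310547), 87.54871368408203) ((536.7346801757812, 385.7259521484375), (103.00251007080078, 81.45767211914062), 87.54869079589844)
```

View pics/crop.png

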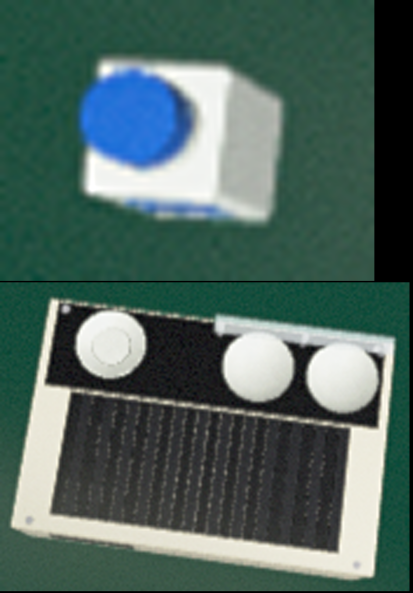

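The crop shows the cover corners at about (274.5,177), (394.6,192.4), (389,244.5), (267.2,229.1), and the bottle's shoulder square near (190.7,204.6), (211.9,205.6), (209.9,228.3), (188.6,225.9). Both are nearly axis-aligned.

Run:
```python
from h import *
p=r.camera_params("top")
C=cast(p,[(274.5,177),(394.6,192.4),(389,244.5),(267.2,229.1)],.11)[:,:2]
B=cast(p,[(190.7,204.6),(211.9,205.6),(209.9,228.3),(188.6,225.9)],.092)[:,:2]
F=cast(p,[(267,138.5),(413.5,154),(404.6,254),(250,234.5)],.11)[:,:2]
for n,Q in(("cover",C),("bottle",B),("face",F)):
    e=np.roll(Q,-1,0)-Q
    print(n,Q.round(3).tolist(),Q.mean(0).round(4),np.linalg.norm(e,axis=1).round(3),np.degrees(np.arctan2(e[:,1],e[:,0])).round(1))
print(cast(p,[[196,213]],.128))
```

```text
cover [[0.637, 0.16], [0.6, -0.174], [0.456, -0.156], [0.491, 0.173]] [0.546  0.0007] [0.336 0.145 0.331 0.147] [-96.3 172.9  84.   -5.1]
bottle [[0.557, 0.393], [0.556, 0.334], [0.492, 0.334], [0.497, 0.393]] [0.5256 0.3635] [0.06  0.064 0.06  0.06 ] [-91.6 179.7  84.8  -0.2]
face [[0.75, 0.187], [0.712, -0.229], [0.432, -0.197], [0.475, 0.219]] [ 0.5922 -0.0054] [0.418 0.282 0.418 0.276] [-95.2 173.5  84.   -6.6]
[[0.52825884 0.36325858 0.128     ]]
```

```bash
python3 -m pendant '[[[-0.18,0.16,0.03,0,0,0,-1],[-0.18,0.16,0.03,0,0,0,-1],[-0.18,0.16,0.03,0,0,0,-1],[-0.18,0.16,0.03,0,0,0,-1],[-0.18,0.16,0.03,0,0,0,-1]]]' 20; python3 -m pendant '[[[-0.18,0.16,0.03,0,0,0,-1],[-0.18,0.16,0.03,0,0,0,-1],[-0.18,0.16,0.03,0,0,0,-1],[-0.18,0.16,0.03,0,0,0,-1],[-0.18,0.16,0.03,0,0,0,-1]]]'
```

```text
time_s: 0.6
tcp_pos: [0.306, -0.45, 0.3741]
eef_rot: [180.0, -0.0, -165.2]
contact_force: [0.5, -0.5, 0.9]
gripper_width: 0.0534
gripper_force: 0.0
time_s: 1.1
tcp_pos: [0.4393, -0.2493, 0.3444]
eef_rot: [180.0, 0.0, -165.2]
contact_force: [0.6, -1.5, 0.3]
gripper_width: 0.0136
gripper_force: 0.0
```

```bash
python3 -m pendant '[[[-0.1285,0.111,0.041,0,0,20.8,-1],[-0.1285,0.111,0.041,0,0,20.8,-1],[-0.1285,0.111,0.041,0,0,20.8,-1],[-0.1285,0.111,0.041,0,0,20.8,-1],[-0.1285,0.111,0.041,0,0,20.8,-1]]]'; python3 -m pendant '[[[0,0,0.01,0,0,0,-1],[0,0,0.01,0,0,0,-1],[0,0,0.01,0,0,0,-1]]]'
python3 - <<'E'
from h import *
cv2.imwrite("pics/s1.png",np.vstack([r.capture("scene")[100:300,150:470],r.capture("top")[120:320,220:540]])[:,:,::-1])
print(r.get_state()["contact_force"],r.get_state()["tcp_pos"])
E
```

```text
time_s: 1.6
tcp_pos: [0.5362, -0.1084, 0.3021]
eef_rot: [-180.0, -0.1, 174.2]
contact_force: [0.3, -0.7, 0.2]
gripper_width: 0.0005
gripper_force: 0.0
time_s: 1.9
tcp_pos: [0.5339, -0.1122, 0.2934]
eef_rot: [-180.0, -0.1, 173.9]
contact_force: [-0.2, -0.4, -0.6]
gripper_width: 0.0001
gripper_force: 0.0
[-0.59163723  0.2534179  -0.45576279] [ 0.5341968  -0.11218842  0.29395563]
```

View pics/s1.png

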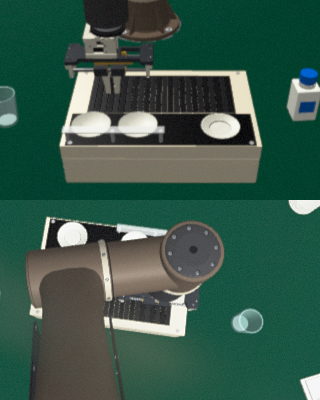

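The fingers are closed above the right part of the cover. Now the first press.

```bash
python3 -m pendant '[[[0,0,0.004,0,0,0,-1],[0,0,0.006,0,0,0,-1],[0,0,0.008,0,0,0,-1],[0,0,0.008,0,0,0,-1]]]';python3 -m pendant '[[[0,0,0.001,0,0,0,-1],[0,0,0.001,0,0,0,-1],[0,0,0.001,0,0,0,-1]]]'
```

```text
time_s: 2.4
tcp_pos: [0.5345, -0.1117, 0.2868]
eef_rot: [-180.0, 0.0, 174.0]
contact_force: [-5.0, 0.1, 12.7]
gripper_width: 0.0005
gripper_force: 6.2
time_s: 2.7
tcp_pos: [0.5344, -0.1117, 0.2864]
eef_rot: [-180.0, 0.0, 174.0]
contact_force: [-5.4, 1.3, 15.4]
gripper_width: 0.0003
gripper_force: 7.9
```

```bash
python3 -m pendant '[[[0,0,-0.009,0,0,0,-1],[0,0.02,-0.009,0,0,0,-1],[0,0.02,-0.003,0,0,0,-1],[0,0.02,-0.001,0,0,0,-1],[0,0.02,-0.001,0,0,0,-1]]]';python3 -m pendant '[[[0,0,0,0,0,0,-1]]]'
python3 -m pendant '[[[0,0,-0.009,0,0,0,-1],[0,0.02,-0.009,0,0,0,-1],[0,0.02,-0.003,0,0,0,-1],[0,0.02,0,0,0,0,-1],[0,0.02,0,0,0,0,-1]]]';python3 -m pendant '[[[0,0,0,0,0,0,-1]]]'
```

```text
time_s: 3.2
tcp_pos: [0.5372, -0.0909, 0.2867]
eef_rot: [179.9, 0.1, 174.0]
contact_force: [-2.8, 8.9, 13.4]
gripper_width: 0.0001
gripper_force: 6.8
time_s: 3.3
tcp_pos: [0.5372, -0.0909, 0.2868]
eef_rot: [179.9, 0.1, 174.0]
contact_force: [-2.5, 7.4, 12.6]
gripper_width: 0.0009
gripper_force: 6.3
time_s: 3.8
tcp_pos: [0.539, -0.0715, 0.2862]
eef_rot: [180.0, 0.0, 174.0]
contact_force: [-4.2, 6.4, 12.8]
gripper_width: 0.0006
gripper_force: 6.8
time_s: 3.9
tcp_pos: [0.5389, -0.0715, 0.2864]
eef_rot: [180.0, 0.0, 174.0]
contact_force: [-3.4, 6.1, 12.2]
gripper_width: 0.0003
gripper_force: 6.2
```

```bash
python3 -m pendant '[[[0,0,-0.009,0,0,0,-1],[0,0.025,-0.009,0,0,0,-1],[0,0.025,-0.003,0,0,0,-1],[0,0.025,0,0,0,0,-1],[0,0.025,0,0,0,0,-1]]]'
python3 -m pendant '[[[0,0,-0.009,0,0,0,-1],[0,0.025,-0.009,0,0,0,-1],[0,0.025,-0.003,0,0,0,-1],[0,0.025,0,0,0,0,-1],[0,0.025,0,0,0,0,-1]]]'
python3 -m pendant '[[[0,0,-0.009,0,0,0,-1],[0,0.025,-0.009,0,0,0,-1],[0,0.025,-0.003,0,0,0,-1],[0,0.025,0,0,0,0,-1],[0,0.025,0,0,0,0,-1]]]'
```

```text
time_s: 4.4
tcp_pos: [0.5413, -0.0471, 0.2852]
eef_rot: [-180.0, -0.0, 174.0]
contact_force: [0.3, 3.2, 1.7]
gripper_width: 0.0006
gripper_force: 1.4
time_s: 4.9
tcp_pos: [0.5439, -0.0222, 0.2856]
eef_rot: [-180.0, -0.0, 174.0]
contact_force: [-0.6, 1.7, 2.3]
gripper_width: 0.0005
gripper_force: 1.1
time_s: 5.4
tcp_pos: [0.5466, 0.0027, 0.2857]
eef_rot: [180.0, -0.0, 174.0]
contact_force: [-0.9, 2.1, 2.7]
gripper_width: 0.0004
gripper_force: 1.3
```

```bash
python3 -m pendant '[[[0,0,-0.009,0,0,0,-1],[0,-0.05,-0.009,0,0,0,-1],[0,-0.063,-0.006,0,0,0,-1],[0,-0.063,0,0,0,0,-1],[0,-0.063,0,0,0,0,-1]]]'
python3 -m pendant '[[[0,0,-0.009,0,0,0,-1],[0,-0.05,-0.009,0,0,0,-1],[0,-0.063,-0.006,0,0,0,-1],[0,-0.063,0,0,0,0,-1],[0,-0.063,0,0,0,0,-1]]]'
python3 -m pendant '[[[0,0,-0.009,0,0,0,-1],[0,-0.01,-0.009,0,0,0,-1],[0,-0.01,-0.004,0,0,0,-1],[0,-0.01,0,0,0,0,-1],[0,-0.01,0,0,0,0,-1]]]'
python3 -m pendant '[[[0,0,-0.009,0,0,0,-1],[0,-0.01,-0.009,0,0,0,-1],[0,-0.01,-0.004,0,0,0,-1],[0,-0.01,0,0,0,0,-1],[0,-0.01,0,0,0,0,-1]]]'
```

```text
time_s: 5.9
tcp_pos: [0.5399, -0.0607, 0.286]
eef_rot: [-179.9, -0.0, 173.9]
contact_force: [-2.0, -5.8, 6.0]
gripper_width: 0.0004
gripper_force: 2.8
time_s: 6.4
tcp_pos: [0.5337, -0.1229, 0.2868]
eef_rot: [-179.9, 0.0, 174.0]
contact_force: [-3.5, -9.0, 11.2]
gripper_width: 0.0006
gripper_force: 5.9
time_s: 6.9
tcp_pos: [0.5326, -0.1321, 0.2861]
eef_rot: [-180.0, 0.0, 174.0]
contact_force: [-3.8, 2.2, 14.2]
gripper_width: 0.0003
gripper_force: 6.9
time_s: 7.4
tcp_pos: [0.5312, -0.1424, 0.2848]
eef_rot: [-180.0, -0.1, 174.0]
contact_force: [0.6, -1.4, 2.4]
gripper_width: 0.0005
gripper_force: 1.5
```

```bash
python3 -m pendant '[[[0,0,-0.009,0,0,0,-1],[0,0.005,-0.009,0,0,0,-1],[0,0.005,-0.004,0,0,0,-1],[0,0.005,0,0,0,0,-1],[0,0.005,0,0,0,0,-1]]]'
python3 -m pendant '[[[0,0,-0.009,0,0,0,-1],[0,0.045,-0.009,0,0,0,-1],[0,0.082,-0.006,0,0,0,-1],[0,0.082,0,0,0,0,-1],[0,0.082,0,0,0,0,-1]]]'
python3 -m pendant '[[[0,0,-0.009,0,0,0,-1],[0,-0.01,-0.009,0,0,0,-1],[0,-0.01,-0.004,0,0,0,-1],[0,-0.01,0,0,0,0,-1],[0,-0.01,0,0,0,0,-1]]]'
```

```text
time_s: 7.9
tcp_pos: [0.5319, -0.1368, 0.2859]
eef_rot: [180.0, 0.0, 174.0]
contact_force: [-2.7, 3.9, 10.8]
gripper_width: 0.0004
gripper_force: 4.6
time_s: 8.4
tcp_pos: [0.5409, -0.0543, 0.2856]
eef_rot: [179.9, 0.1, 174.1]
contact_force: [-0.3, 5.6, 3.7]
gripper_width: 0.0001
gripper_force: 2.8
time_s: 8.9
tcp_pos: [0.5392, -0.0666, 0.2859]
eef_rot: [-179.9, -0.0, 173.9]
contact_force: [-3.8, -2.3, 11.5]
gripper_width: 0.0005
gripper_force: 5.5
```

Stiff from y ≈ -0.139 to -0.060 and soft either side, so the beam is centred at y ≈ -0.0995, about 100 mm right of mid. Now to the bottle.

```bash
python3 -m pendant '[[[0,0,-0.05,0,0,0,-1],[0.015,0.04,-0.08,0,0,0,1],[0.03,0.08,-0.1,0,0,0,1],[0.03,0.12,-0.11,0,0,0,1],[0.03,0.16,-0.12,0,0,0,1]]]'
python3 -m pendant '[[[0.026,0.266,-0.014,0,0,0,1],[0.026,0.266,-0.014,0,0,0,1],[0.026,0.266,-0.014,0,0,0,1],[0.026,0.266,-0.014,0,0,0,1],[0.026,0.266,-0.014,0,0,0,1]]]'
python3 -m pendant '[[[0,0.01,0,0,0,0,1],[0,0.01,0,0,0,0,1],[0,0.01,0,0,0,0,1]]]'
python3 - <<'E'
from h import *
p=r.camera_params("wrist");im=r.capture("wrist")[:,:,::-1];cv2.imwrite("pics/w1.png",im)
import json;json.dump({k:np.array(v).tolist() for k,v in p.items()},open("w1.json","w"))
R=np.array(p["R"]);print(-R.T@np.array(p["t"]),R.round(2).tolist())
E
```

```text
time_s: 9.4
tcp_pos: [0.5257, 0.0976, 0.4063]
eef_rot: [180.0, 0.0, 173.9]
contact_force: [0.9, -0.4, 0.1]
gripper_width: 0.0267
gripper_force: 0.0
time_s: 9.9
tcp_pos: [0.528, 0.3479, 0.418]
eef_rot: [-180.0, -0.0, 173.9]
contact_force: [1.2, -0.5, 0.1]
gripper_width: 0.0669
gripper_force: 0.0
time_s: 10.2
tcp_pos: [0.5293, 0.3556, 0.4177]
eef_rot: [-179.9, -0.1, 174.0]
contact_force: [0.5, -1.0, 0.0]
gripper_width: 0.0864
gripper_force: 0.0
[0.45165247 0.36350865 0.39730105] [[0.11, 0.99, -0.0], [0.95, -0.1, 0.29], [0.28, -0.03, -0.96]]
```

View pics/w1.png

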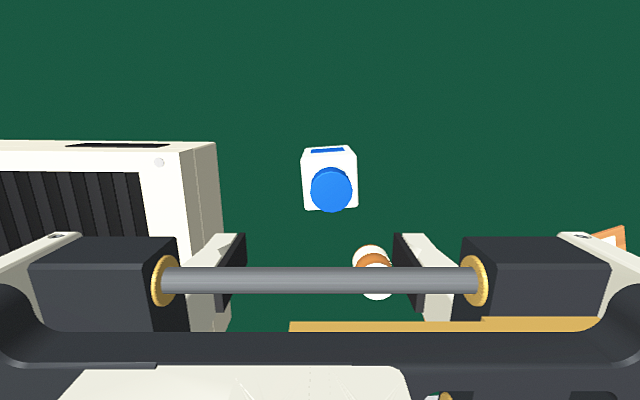

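The wrist view shows the blue cap at about (331,190), with the shoulder corners near (301,158), (357,155), (358,207), (304,211).

Run:
```python
from h import *
import json
p=json.load(open("w1.json"));im=cv2.imread("pics/w1.png");hsv=cv2.cvtColor(im,cv2.COLOR_BGR2HSV)
m=(hsv[...,0]>95)&(hsv[...,0]<125)&(hsv[...,1]>140)
for c in comps(m[140:230,280:380],300):
    c=c+[280,140];print("cap",rect(cast(p,c[c[:,1]>165],.128)))
w=~((hsv[...,0]>60)&(hsv[...,0]<95)&(hsv[...,1]>80))
for side in ("l","r","b"):
    P=[]
    if side=="b":
        for x in list(range(309,355)):
            P.append((x,140+np.where(w[140:225,x])[0].max()+1))
    else:
        for y in range(165,203):
            xs=280+np.where(w[y,280:380])[0];P.append((xs.min() if side=="l" else xs.max()+1,y))
    Q=cast(p,P,.092)[:,:2]; f=cv2.fitLine(Q.astype(np.float32),cv2.DIST_HUBER,0,.01,.01).ravel()
    print(side,P[0],P[-1],f[2:].round(4),np.degrees(np.arctan2(f[1],f[0])).round(2))
```

```text
cap ((524.2144775390625, 366.640625), (39.24956512451172, 44.3064079284668), 83.95730590820312)
l (np.int64(300), 165) (np.int64(304), 202) [0.5236 0.3373] -1.9
r (np.int64(357), 165) (np.int64(359), 202) [0.5278 0.3971] -2.39
b (309, np.int64(211)) (354, np.int64(208)) [0.5565 0.3625] 87.37
```

```bash
python3 -m pendant '[[[0.004,0.010,0.05,0,0,-3.8,1],[0.004,0.010,0.09,0,0,-3.8,1],[0.004,0.010,0.125,0,0,-3.8,1],[0.004,0.010,0.16,0,0,-3.8,1],[0.004,0.010,0.173,0,0,-3.8,1]]]' 35
python3 -m pendant '[[[0,0,0,0,0,0,1],[0,0,0,0,0,0,1]]]'
```

```text
time_s: 10.75
tcp_pos: [0.5258, 0.3641, 0.2426]
eef_rot: [-179.8, -0.2, 177.6]
contact_force: [-0.1, 0.3, 0.2]
gripper_width: 0.0875
gripper_force: 0.0
time_s: 10.95
tcp_pos: [0.5271, 0.3665, 0.2474]
eef_rot: [179.9, 0.1, 177.8]
contact_force: [0.1, 0.1, 0.4]
gripper_width: 0.0876
gripper_force: 0.0
```

```bash
python3 -m pendant '[[[0,0,0.001,0,0,0,-1],[0,0,0.001,0,0,0,-1],[0,0,0.001,0,0,0,-1],[0,0,0.001,0,0,0,-1],[0,0,0.001,0,0,0,-1]]]' 35
python3 -m pendant '[[[0,0,0,0,0,0,-1],[0,0,0,0,0,0,-1]]]'
python3 -m pendant '[[[0,0,-0.01,0,0,0,-1],[0,0,-0.03,0,0,0,-1],[0,0,-0.06,0,0,0,-1],[0,0,-0.1,0,0,0,-1],[0,0,-0.14,0,0,0,-1]]]'
```

```text
time_s: 11.45
tcp_pos: [0.5265, 0.3668, 0.2453]
eef_rot: [180.0, 0.0, 177.8]
contact_force: [-1.3, 0.4, 3.7]
gripper_width: 0.06
gripper_force: 35.0
time_s: 11.65
tcp_pos: [0.5265, 0.3668, 0.2453]
eef_rot: [180.0, 0.0, 177.8]
contact_force: [-1.2, -0.1, 6.0]
gripper_width: 0.0601
gripper_force: 35.0
time_s: 12.15
tcp_pos: [0.5257, 0.366, 0.3842]
eef_rot: [-179.8, -0.2, 177.7]
contact_force: [0.6, 0.0, -7.9]
gripper_width: 0.0602
gripper_force: 35.0
```

```bash
python3 -m pendant '[[[-0.002,-0.01,-0.01,0,0,0,-1],[-0.004,-0.04,-0.02,0,0,0,-1],[-0.006,-0.08,-0.025,0,0,0,-1],[-0.009,-0.12,-0.025,0,0,0,-1],[-0.011,-0.165,-0.025,0,0,0,-1]]]'
python3 -m pendant '[[[-0.003,-0.045,0,0,0,0,-1],[-0.006,-0.09,0,0,0,0,-1],[-0.009,-0.135,0,0,0,0,-1],[-0.011,-0.175,0,0,0,0,-1],[-0.013,-0.21,0,0,0,0,-1]]]'
python3 -m pendant '[[[-0.001,-0.03,0,0,0,2,-1],[-0.003,-0.055,0,0,0,3.8,-1],[-0.004,-0.075,0,0,0,3.8,-1],[-0.0047,-0.09,0,0,0,3.8,-1],[-0.0047,-0.09,0,0,0,3.8,-1]]]'
python3 -m pendant '[[[0,0,0.01,0,0,0,-1],[0,0,0.02,0,0,0,-1],[0,0,0.03,0,0,0,-1],[0,0,0.03,0,0,0,-1]]]'
```

```text
time_s: 12.65
tcp_pos: [0.53, 0.1994, 0.4075]
eef_rot: [-179.9, -0.2, 177.8]
contact_force: [1.4, -0.3, -7.4]
gripper_width: 0.0599
gripper_force: 35.0
time_s: 13.15
tcp_pos: [0.5342, -0.0116, 0.4076]
eef_rot: [-180.0, -0.2, 177.7]
contact_force: [-0.0, 0.9, -8.1]
gripper_width: 0.0596
gripper_force: 35.0
time_s: 13.65
tcp_pos: [0.5362, -0.1009, 0.4081]
eef_rot: [-180.0, -0.2, 173.8]
contact_force: [-0.4, -0.1, -8.7]
gripper_width: 0.0598
gripper_force: 35.0
time_s: 14.05
tcp_pos: [0.5363, -0.0986, 0.3773]
eef_rot: [-180.0, -0.2, 174.0]
contact_force: [-1.4, 0.4, -8.3]
gripper_width: 0.06
gripper_force: 35.0
```

Run:
```python
from h import *
s=r.get_state();print(s["tcp_pos"],s["eef_rot"])
a=r.capture("scene");b=r.capture("wrist")
a=cv2.resize(a[80:300,190:430],(480,440));cv2.imwrite("pics/p1.png",np.vstack([a,np.pad(cv2.resize(b,None,fx=.25,fy=.25),((0,0),(0,320),(0,0)))])[:,:,::-1])
```

```text
[ 0.53631578 -0.09856246  0.3772891 ] [-179.98084546   -0.22927278  174.00427826]
```

View pics/p1.png

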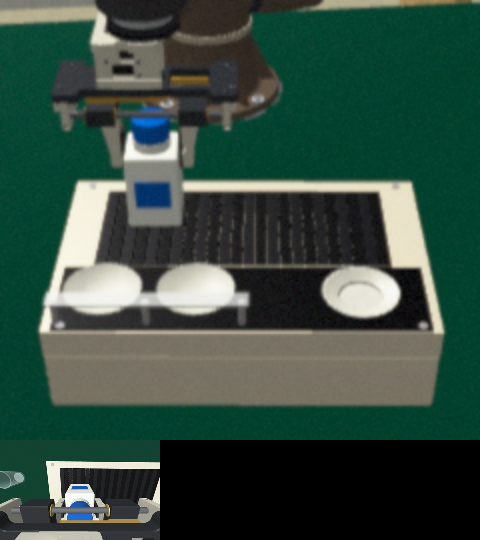

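The bottle hangs upright over the right part of the cover. Lowering.

```bash
python3 -m pendant '[[[0,-0.001,0.006,0,0,0,-1],[0,-0.001,0.012,0,0,0,-1],[0,-0.001,0.017,0,0,0,-1],[0,-0.001,0.019,0,0,0,-1],[0,-0.001,0.019,0,0,0,-1]]]'
python3 -m pendant '[[[0,0,0.001,0,0,0,-1],[0,0,0.0015,0,0,0,-1],[0,0,0.0015,0,0,0,-1],[0,0,0.0015,0,0,0,-1]]]'
```

```text
time_s: 14.65
tcp_pos: [0.5368, -0.1002, 0.3603]
eef_rot: [-180.0, -0.0, 174.0]
contact_force: [0.0, -0.6, -8.1]
gripper_width: 0.0599
gripper_force: 35.0
time_s: 15.05
tcp_pos: [0.5369, -0.1002, 0.3594]
eef_rot: [180.0, 0.0, 174.0]
contact_force: [1.0, 0.6, -8.4]
gripper_width: 0.0596
gripper_force: 35.0
```

```bash
python3 -m pendant '[[[0,0,0.001,0,0,0,-1],[0,0,0.0015,0,0,0,-1],[0,0,0.002,0,0,0,-1],[0,0,0.002,0,0,0,-1]]]'
python3 -m pendant '[[[0,0,0.0005,0,0,0,-1],[0,0,0.001,0,0,0,-1],[0,0,0.001,0,0,0,-1]]]'
python3 -m pendant '[[[0,0,0.0005,0,0,0,-1],[0,0,0.001,0,0,0,-1],[0,0,0.001,0,0,0,-1]]]'
```

```text
time_s: 15.45
tcp_pos: [0.5369, -0.1002, 0.3571]
eef_rot: [-180.0, -0.0, 174.0]
contact_force: [-0.4, -1.2, -8.5]
gripper_width: 0.0599
gripper_force: 35.0
time_s: 15.75
tcp_pos: [0.5369, -0.1002, 0.3561]
eef_rot: [-180.0, -0.0, 174.0]
contact_force: [0.1, -0.3, -8.0]
gripper_width: 0.0597
gripper_force: 35.0
time_s: 16.05
tcp_pos: [0.5369, -0.1002, 0.3553]
eef_rot: [-180.0, 0.0, 174.0]
contact_force: [0.2, 0.2, -6.8]
gripper_width: 0.06
gripper_force: 35.0
```

```bash
python3 -m pendant '[[[0,0,0.0005,0,0,0,-1],[0,0,0.001,0,0,0,-1],[0,0,0.001,0,0,0,-1]]]'
python3 -m pendant '[[[0,0,0.0005,0,0,0,-1],[0,0,0.0005,0,0,0,-1],[0,0,0.0005,0,0,0,-1]]]'
```

```text
time_s: 16.35
tcp_pos: [0.5369, -0.1002, 0.3547]
eef_rot: [-180.0, 0.0, 174.0]
contact_force: [-1.2, -0.1, -2.2]
gripper_width: 0.0597
gripper_force: 35.0
time_s: 16.65
tcp_pos: [0.5369, -0.1002, 0.3543]
eef_rot: [-180.0, 0.0, 174.0]
contact_force: [-3.8, 1.8, 2.4]
gripper_width: 0.0595
gripper_force: 35.0
```

The cover is stiff here, at about 0.1 mm/N, so the bottle rests on the beam. Releasing.

```bash
python3 -m pendant '[[[0,0,-0.0003,0,0,0,-0.2],[0,0,-0.0003,0,0,0,0.45],[0,0,-0.0003,0,0,0,1],[0,0,-0.0003,0,0,0,1],[0,0,-0.0003,0,0,0,1]]]'
python3 -m pendant '[[[0,0,-0.01,0,0,0,1],[0,0,-0.03,0,0,0,1],[0,0,-0.06,0,0,0,1],[0,0,-0.1,0,0,0,1],[0,0,-0.12,0,0,0,1]]]'
python3 -m pendant '[[[0,0.05,-0.02,0,0,0,1],[0,0.1,-0.02,0,0,0,1],[0,0.15,-0.02,0,0,0,1],[0,0.15,-0.02,0,0,0,1]]]'
python3 - <<'E'
from h import *
a=r.capture("scene");b=r.capture("wrist");cv2.imwrite("pics/f.png",np.vstack([cv2.resize(a[150:300,200:430],(460,300)),np.pad(cv2.resize(b,(460,288)),((0,0),(0,0),(0,0)))])[:,:,::-1])
E
```

```text
time_s: 17.15
tcp_pos: [0.5371, -0.1002, 0.3541]
eef_rot: [-180.0, 0.0, 174.0]
contact_force: [0.5, -0.2, 0.5]
gripper_width: 0.082
gripper_force: 0.0
time_s: 17.65
tcp_pos: [0.5372, -0.1004, 0.4785]
eef_rot: [180.0, 0.3, 174.0]
contact_force: [0.4, -0.6, -0.2]
gripper_width: 0.0877
gripper_force: 0.0
time_s: 18.05
tcp_pos: [0.5529, 0.0531, 0.4948]
eef_rot: [179.9, 0.1, 174.2]
contact_force: [-0.7, 0.0, -0.1]
gripper_width: 0.0881
gripper_force: 0.0
```

View pics/f.png

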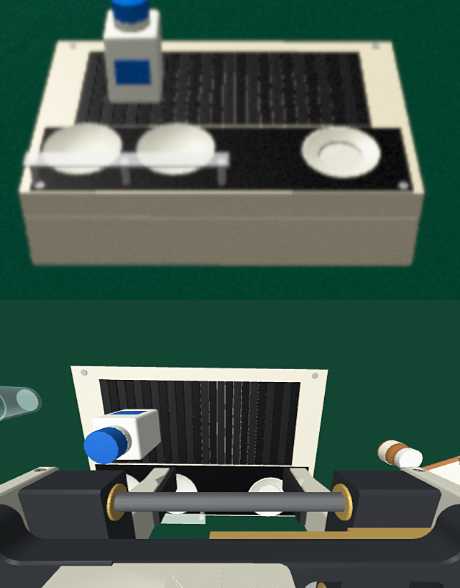

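The bottle stands upright and released on the cover over the beam. The dishes, jar and beaker look undisturbed.

```bash
python3 -c "
from plant import r
print(r.close_job())"
```

```text
the job is handed in; nothing more can be done
None
```

I found the beam about 100 mm to the right of the cover's middle, set the bottle down upright over it, released it and handed the job in after about 18 s; the interface gave no verdict, and I did not measure the final tilt or sink.

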